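# Reload the filter holder and screw down its clamp ring

## Task

Reload the open filter holder on the bench: put the white prefilter in first, flat on the floor of the barrel, then the black charcoal element on top of it. Then set the clamp ring over them with its red bar in line with the holder's two yellow marks and screw it clockwise (seen from above) as far as it goes, to the red marks, so that it clamps the stack by itself when you let go. Do not disturb the beaker, the jar or the bottle.

Things in the scene. Friction and masses are not known exactly. Their poses are not given: they have to be found in the camera images.
- holder: Filter holder fixed to the bench: aluminium barrel, open at the top, on a round blue base (diameter 148 mm, 16 mm high). Origin: centre of its underside, on the bench; z up along the barrel's axis. Barrel outside diameter 94 mm; steel thread ledges around it, 50 to 74 mm above the bench, reach out to diameter 106 mm. A pipe stub points to +y (to 80 mm from the axis, 32 mm up).
- holder_mouth (a point): Centre of the barrel's rim, 82 mm above the bench. Bore diameter 84 mm, 44 mm deep: its sprung floor lies 38 mm above the bench. To let go of a knob down in the bore, open the gripper only a little (to about 40 mm).
- entry_mark (a point): One of two yellow marks on the base, at the holder's +x and -x, 67 mm from the axis, 17 mm up. They mark the two gaps in the thread where the clamp ring's lugs enter (about 8 degrees of play each way).
- home_mark (a point): One of two opposite red marks on the base, 67 mm from the axis, each 71 degrees clockwise (seen from above) of a yellow mark: the ring's bar points at them when the ring is fully home against the thread's stop.
- follower (a joint): Sprung floor of the bore: how far it is pressed down (m). 0 until the stack is clamped, about 0.003 with the ring fully home. The spring carries the elements and ring at 0 (6 N preload) and pushes 12 N at 0.003.
- prefilter_knob (a point): Grip point on the prefilter's knob. White disc with a blue band, diameter 79 mm, 18 mm thick, flat below, lower edge bevelled; blue round knob upright on its centre, diameter 20 mm, 34 mm tall; 110 g. Point: on the axis, 20 mm above the disc's top, 38 mm above its underside; z up the axis; grip in any yaw. Starts upright on the bench; seated on the holder's floor the point is 76 mm above the bench.
- charcoal_knob (a point): Grip point on the charcoal element's knob. Black cylinder with an orange band, diameter 79 mm, 46 mm tall, hollow below (diameter 50, 38 deep, takes the prefilter's knob); orange round knob on top, diameter 20 mm, 34 mm tall; 150 g. Point: on the axis, 20 mm above the cylinder's top, 66 mm above its underside; z up; any yaw. Starts upright on the bench; seated on the prefilter the point is 122 mm up.
- ring_bar (a point): Centre of the clamp ring's red bar, which lies along the ring's x axis: 112 mm long, 14 mm thick (y), 28 mm tall, on two legs above an aluminium collar. Grip it here from above, fingers closing along y. The point is 100 mm above the ring's lower edge; the bar's underside is 38 mm above the collar's top. 200 g. Starts upright on the bench, on its skirt.
- ring_skirt (a point): Centre of the clamp ring's lower edge, x along the bar. Collar: outside diameter 124 mm, inside 112 mm, skirt 42 mm tall, then a 6 mm top plate with a 54 mm hole. Inside the lower edge, under the bar's two ends, are two steel lugs, 7 mm tall, 22 mm wide, tips at diameter 98 mm.
- holder_thread (a point): On the holder's axis, 60 mm up: where the ring's lower edge comes when, bar along the holder's x axis (either way round), it is lowered until its plate rests on the charcoal element (bar centre 160 mm up). Turning it clockwise from above goes free for 25 degrees; then the thread pulls it down 3 mm by 55 degrees (about 0.4 N m); stop at 71 degrees, bar centre 157 mm up. It stays where left.
- beaker: Glass beaker, diameter 70 mm, 90 mm tall; a bystander. Origin at the centre of its underside.
- amber_jar: Amber jar with white cap, diameter 64 mm, 100 mm tall; a bystander. Origin at the centre of its underside.
- wash_bottle: White bottle with red cap, diameter 60 mm, 160 mm tall; a bystander. Origin at the centre of its underside.
Mind the look-alikes: they are no part of the job. Leave any turquoise look-alike of the part that bears charcoal_knob alone.

How it is judged:
On the way, in this order (a step that is already met when the one before it is completed fails the run):
1. the prefilter lies flat on the floor of the barrel (z of prefilter_knob in the frame of holder between 0.068 and 0.0795 m and horizontal distance between prefilter_knob and holder below 0.006 m and angle between prefilter_knob's own z axis and vertical below 0.09 rad), for 0.2 s.
2. the charcoal element is seated on the prefilter in the barrel (all of step 1 and z of charcoal_knob in the frame of holder between 0.114 and 0.1255 m and horizontal distance between charcoal_knob and holder below 0.006 m and angle between charcoal_knob's own z axis and vertical below 0.09 rad), for 0.2 s.
3. the clamp ring is screwed down to its stop and presses the stack onto the sprung floor (all of step 2 and z of ring_bar in the frame of holder between 0.15 and 0.1585 m and horizontal distance between ring_bar and holder below 0.006 m and angle between ring_bar's own z axis and vertical below 0.07 rad and value of joint follower above 0.0018 m and angle between the x axis of ring_bar and the x axis of holder, either way round above 1 rad), for 0.2 s.
At the end, for the whole second after the job is handed in: Prefilter at the bottom of the barrel, charcoal on it, clamp ring on top, all within 6 mm of the axis and 4 to 5 degrees of upright; bar turned over 57 degrees from the yellow marks, its middle under 158.5 mm high, sprung floor pressed over 1.8 mm; all released and at rest (all of step 3 and linear speed of each of prefilter, charcoal, clamp_ring below 0.02 m/s); the robot touches nothing.
It fails at once if a bystander (beaker, jar, bottle) was moved more than 30 mm (distance of any of beaker, amber_jar, wash_bottle from where it was at the start of the episode above 0.03 m).
It also fails if it takes over 72 s, if anything falls off the work surface, if the arm or the gripper's body presses on something with over 40 N, if the wrist force passes 120 N, or if a joint passes its speed limit or range.

## Robot

A 7-joint arm with a two-finger parallel gripper is mounted at the origin on the work surface. World frame = base frame: x ahead of the robot, y to its left, z up, the work surface at z = 0. Lengths are in m, angles in rad, forces in N, time in s.
With the tool pointing down it reaches from about 0.425 to 0.925 m from the base axis. Payload 6.8 kg.
Tool frame: the origin (TCP) lies at the very end of the fingers, on their centre line; the grasp point (between the pads) lies 19 mm behind it; z points along the fingers, y is the line along which they close (so a half turn about z gives the same grasp; the last joint's range is limited). The gripper opens to 85 mm and grips with 20 to 120 N. Pads are 22 mm wide; open, the fingers measure 114 mm over their backs; the gripper's body (76 mm by 85 mm) begins 54 mm behind the grasp point. The pads swing forward as they close: fully open they stand 13 mm farther back than shut.
Start: joints at [-1.298, 0.477, 0.022, 1.555, -0.011, 1.109, -0.083], TCP at [0.251, 0.627, 0.231] pointing down, gripper open.
Joint ranges: [-2.96, 2.96], [-0.34, 2.1], [-1.41, 1.46], [0.24, 2.44], [-1.37, 4.51], [0.17, 1.92], [-2.96, 2.96]. Speed limits (rad/s): [2.39, 2.39, 3.14, 3.14, 3.14, 3.14, 3.14].

## Interface

Orientations are given as a rotation vector (axis times angle).
In Python, from bench import r gives the robot as it stands.
- The arm moves only by the shell command python3 -m jog 'ROWS' [FORCE]. ROWS is JSON, a list of rows, each an object of numbers: "fingers": the finger opening in m, from 0 to 0.0854; "x", "y", "z": the shift along the tool's x, y, z in m; "rx", "ry", "rz": the turn, a rotation vector about the tool's x, y, z in degrees. In form: [{"fingers": .., "x": .., "y": .., "z": .., "rx": .., "ry": .., "rz": ..}, ...]. A call has 1 to 8 rows; each row shifts and turns the commanded pose from where the row before left it, along the tool's axes as they then stand; what a row does not reach is not made up. A row lasts 1/8 s, in which the tool goes at most 62.5 mm and 10.7 degrees, less where a joint would pass 70% of its speed; a pose out of reach is approached as far as the arm can. A call is refused whole if a number of a shift passes 0.0625 or a number of a turn 10.7, either way. A call with a gripper value outside its range is refused whole. The fingers move at their own pace and stop on an object; FORCE is the grip in N (left out, the last holds). Time passes only in rows, so rows that do not move let the fingers close. It gives the time, the measured TCP pose, the force, the opening and the grip force at its end, in the units of the state.
- r.get_obs(): the state, without advancing time (a new reading comes with each control period).
- r.grab_frame(name): name is "side" or "top"; returns (picture, depth): 420x560x3 uint8, red, green, blue; 420x560 float32, m along the optical axis (not along the pixel's ray), 0 where there is no reading.
- r.get_calibration(name): a dict with "mtx" (3x3 intrinsics, pixels), "extrinsics" (4x4, takes a point from camera to world coordinates). Camera axes: x right, y down, z forward; pixel columns grow to the right and rows downward; lengths in m; the calibration is good to about 2 mm. A picture is of the moment at which its call begins. get_calibration takes no time and is no camera call.
- r.hand_in(): hands the job in; it is judged then, once.
Trained networks look in the newest picture that a camera, given by its name, has taken for a name from the list of things; names that differ only in an ending like _2 or _b are one class to them, and where a whole thing is asked for, a point or a joint stands for the part that bears it (a point fixed in the world has none). Each returns a list of dicts, best first, with "score" (0 to 1); they miss things now and then, are a little off and sometimes report something else, mostly with a low value. They report only what shows in the picture. A call takes as long as a camera call. They do not tell look-alikes from the thing itself.
- r.search_frame(target, camera): "xyz" ([x, y, z] in m, in world coordinates, good to about 4 mm: the middle of the surface that is visible of it).
- r.landmark_of(target, camera): "xyz" ([x, y, z] in m, in world coordinates, good to about 4 mm: a listed point, or the origin of a listed thing).
The state is a dict: "clock": time; "joints": joint angles; "qvel": joint speeds; "tau": joint torques, N m; "tcp_pos": TCP position; "orientation": TCP orientation; "contact_force": force on the tool from outside, world axes, zero at the start; "moment": the same for the moment, N m; "grip_width": finger opening in m; "gripper_force": force on a finger pad.
Only numpy, scipy, OpenCV 4.12 (cv2) and the standard library are available. Lean on these libraries where they do the work, as an engineer would, in place of code of your own. Each camera call takes 0.05 s, during which the arm holds its last target. There are 200 camera calls.

## Working session

There is one attempt and no reset: what is moved stays moved. The work goes in short steps, Python scripts to look and compute and a shell command to move; the robot and the scene stay as the last step left them, time stands still between calls to the robot, and variables do not carry over. Pictures are saved under pics/ and viewed, at most 10 in all, crops included, and the job is handed in when it is done.

```bash
ls; mkdir -p pics
cat > h.py <<'E'
import numpy as np,cv2
from bench import r
def snap(c,f):
    im,d=r.grab_frame(c); cv2.imwrite('pics/'+f,im[:,:,::-1]); return im,d
def cal(c):
    k=r.get_calibration(c); return np.array(k['mtx']),np.array(k['extrinsics'])
def proj(c,p):
    K,E=cal(c); q=np.linalg.inv(E)@np.r_[p,1]; u=K@q[:3]; return np.round(u[:2]/u[2]).astype(int)
E
python3 - <<'E'
from h import *
a,_=snap('top','top0.png');b,_=snap('side','side0.png')
for c in('top','side'):
    for n in ['holder_mouth','prefilter_knob','charcoal_knob','ring_bar','ring_skirt','entry_mark','home_mark','beaker','amber_jar','wash_bottle']:
        for x in r.landmark_of(n,c)[:3]: print(c,n,np.round(x['xyz'],3),round(x['score'],2),proj(c,x['xyz']))
o=r.get_obs();print({k:np.round(v,3) for k,v in o.items()})
for c in('top','side'):print(cal(c)[1].round(3))
E
```

```text
pics
top holder_mouth [0.54  0.067 0.079] 0.63 [226 208]
top holder_mouth [ 0.462 -0.22   0.039] 0.58 [326 236]
top holder_mouth [0.523 0.317 0.101] 0.43 [136 213]
top prefilter_knob [ 0.464 -0.224  0.04 ] 0.69 [328 235]
top charcoal_knob [ 0.635 -0.203  0.066] 0.63 [320 176]
top ring_bar [0.522 0.32  0.099] 0.92 [135 214]
top ring_skirt [0.521 0.321 0.002] 0.73 [146 218]
top entry_mark [0.609 0.083 0.016] 0.86 [224 188]
top home_mark [0.586 0.009 0.011] 0.92 [249 196]
top beaker [ 0.743  0.016 -0.001] 0.95 [247 147]
top amber_jar [ 0.708  0.142 -0.002] 0.6 [206 158]
top wash_bottle [ 0.374 -0.449 -0.005] 0.95 [402 266]
side holder_mouth [0.548 0.063 0.081] 0.65 [257 184]
side prefilter_knob [ 0.465 -0.225  0.037] 0.74 [308 262]
side charcoal_knob [ 0.7   -0.325  0.062] 0.94 [410 234]
side charcoal_knob [ 0.636 -0.208  0.065] 0.83 [355 221]
side charcoal_knob [ 0.708  0.144 -0.001] 0.74 [282 182]
side ring_bar [0.521 0.319 0.098] 0.96 [196 150]
side ring_skirt [0.523 0.321 0.   ] 0.88 [199 179]
side entry_mark [0.608 0.082 0.014] 0.8 [270 196]
side home_mark [0.581 0.013 0.021] 0.59 
[... 360 characters left out ...]
109, -0.083]), 'qvel': array([ 0.001,  0.001, -0.001, -0.001,  0.001, -0.001, -0.   ]), 'tau': array([ 0.0000e+00, -5.9634e+01,  1.6060e+00, -2.8155e+01,  1.2000e-02,
        2.0000e-03,  0.0000e+00]), 'tcp_pos': array([0.251, 0.627, 0.231]), 'orientation': array([-0.595, -3.085, -0.   ]), 'contact_force': array([-0.075,  0.092, -0.526]), 'moment': array([ 0.009, -0.001,  0.065]), 'gripper_force': np.float64(0.0), 'grip_width': np.float64(0.085)}
[[-0.003 -0.991  0.135  0.363]
 [-1.     0.004  0.006 -0.084]
 [-0.007 -0.135 -0.991  1.294]
 [ 0.     0.     0.     1.   ]]
[[ 0.755 -0.338  0.561 -0.127]
 [-0.655 -0.406  0.637 -0.815]
 [ 0.013 -0.849 -0.528  0.697]
 [ 0.     0.     0.     1.   ]]
```

Run:
```python
import cv2,numpy as np
a=cv2.imread('pics/top0.png');b=cv2.imread('pics/side0.png')
cv2.imwrite('pics/top1.png',cv2.resize(a[80:320,80:400],(800,600),interpolation=3))
cv2.imwrite('pics/side1.png',cv2.resize(b[180:300,280:440],(800,600),interpolation=3))
```

```text
(no output)
```

View pics/top1.png

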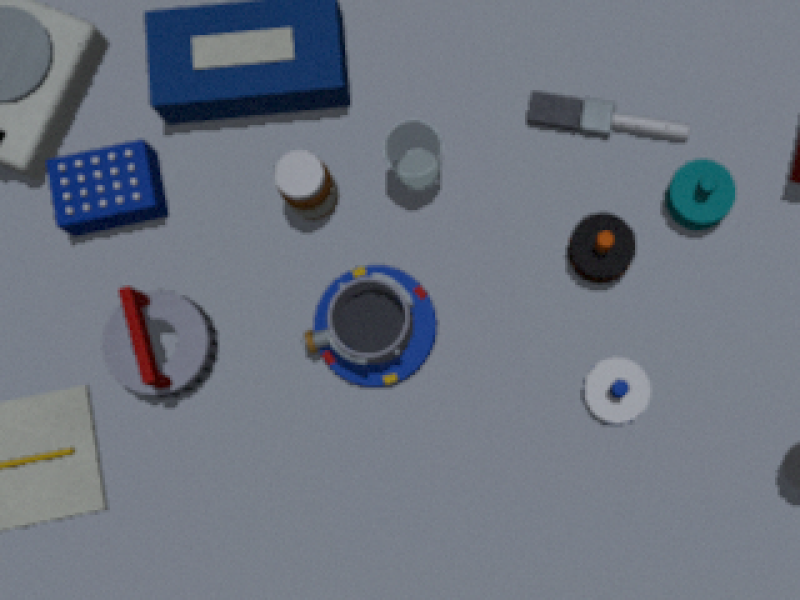

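View pics/side1.png

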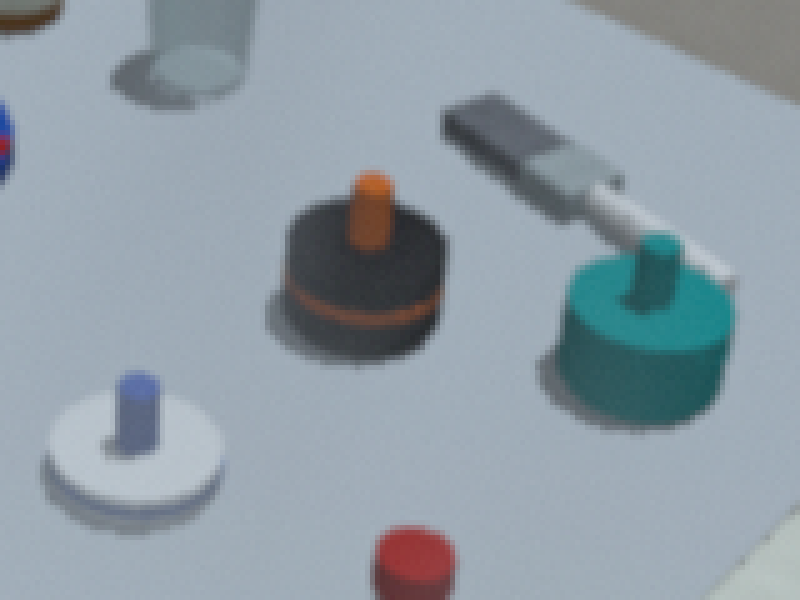

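Two pieces could bear charcoal_knob: the black one with the orange knob and band (top ≈(320,176), side ≈(355,221)) and the turquoise look-alike (side ≈(410,234)). The enlarged crop confirms that the black one fits. The prefilter is at top (328,235), the ring at (135,214), and the holder at (229,209).

```bash
cat >> h.py <<'E'
def ray(c,u,v,z):
    K,E=cal(c); d=E[:3,:3]@np.linalg.solve(K,[u,v,1]); o=E[:3,3]; return o+d*(z-o[2])/d[2]
def cloud(c,d):
    K,E=cal(c); v,u=np.mgrid[:420,:560]; P=np.stack([(u-K[0,2])/K[0,0]*d,(v-K[1,2])/K[1,1]*d,d],-1); return P@E[:3,:3].T+E[:3,3]
R={'yellow':((18,38),110),'red':None,'blue':((100,130),100),'orange':((5,18),150)}
def mask(im,name):
    h=cv2.cvtColor(im,cv2.COLOR_RGB2HSV).astype(int);H,S,V=h[...,0],h[...,1],h[...,2]
    if name=='red': return ((H<6)|(H>170))&(S>120)&(V>60)
    (a,b),s=R[name]; return (H>=a)&(H<=b)&(S>s)&(V>50)
def blobs(c,im,name,near,rad):
    n,_,st,ce=cv2.connectedComponentsWithStats(mask(im,name).astype(np.uint8))
    return [(ce[i],st[i,4]) for i in range(1,n) if st[i,4]>4 and np.hypot(*(ce[i]-near))<rad]
E
python3 - <<'E'
from h import *
for c in('top','side'):
    im,d=r.grab_frame(c);P=cloud(c,d)
    for nm,near,z in(('blue',(.464,-.223,.04),.035),('orange',(.636,-.206,.066),.063)):
        for ce,a in blobs(c,im,nm,proj(c,near),12): print(c,nm,a,ray(c,*ce,z).round(4))
    for nm in('yellow','red'):
        for ce,a in blobs(c,im,nm,proj(c,(.546,.064,.017)),45): print(c,nm,a,ray(c,*ce,.017).round(4))
    m=mask(im,'red')&(np.hypot(P[...,0]-.521,P[...,1]-.32)<.09)
    for lo in (.085,.108):
        q=P[m&(P[...,2]>lo)&(P[...,2]<.125)]
        (x,y),(w,h),an=cv2.minAreaRect(q[:,:2].astype(np.float32)); _,s,vt=np.linalg.svd(q[:,:2]-q[:,:2].mean(0))
        print(c,'bar',lo,len(q),q.mean(0).round(4),'rect',x,y,w,h,an,'yaw',np.degrees(np.arctan2(vt[0,1],vt[0,0])))
    # rim of barrel
    D=np.hypot(P[...,0]-.546,P[...,1]-.064);q=P[(D<.06)&(P[...,2]>.077)&(P[...,2]<.09)]
    A=np.c_[2*q[:,:2],np.ones(len(q))];s=np.linalg.lstsq(A,(q[:,:2]**2).sum(1),rcond=None)[0];print('rim',len(q),s[:2],np.sqrt(s[2]+s[:2]@s[:2]))
E
```

```text
top blue 36 [ 0.4649 -0.2235  0.035 ]
top orange 48 [ 0.6365 -0.2075  0.063 ]
top yellow 13 [0.6092 0.0852 0.017 ]
top yellow 18 [0.5234 0.1421 0.017 ]
top yellow 14 [0.4786 0.0467 0.017 ]
top red 11 [0.5837 0.0111 0.017 ]
top red 14 [0.5044 0.1207 0.017 ]
top bar 0.085 204 [0.5194 0.3171 0.1134] rect 0.5206003785133362 0.3185291886329651 0.10973303020000458 0.013966250233352184 16.067895889282227 yaw -163.42206145429142
top bar 0.108 186 [0.5196 0.3175 0.1143] rect 0.5206003785133362 0.3185291886329651 0.10973303020000458 0.013966250233352184 16.067895889282227 yaw -163.13740835863305
rim 176 [0.54504181 0.06672095] 0.04428499760815256
side blue 21 [ 0.4781 -0.2103  0.035 ]
side orange 54 [ 0.6385 -0.2059  0.063 ]
side yellow 9 [0.4772 0.0443 0.017 ]
side red 7 [0.5034 0.1187 0.017 ]
side red 5 [0.583  0.0095 0.017 ]
side bar 0.085 265 [0.5149 0.3113 0.1039] rect 0.5175963044166565 0.31571149826049805 0.11457663029432297 0.01614069752395153 18.214500427246094 yaw -162.7698424079621
side bar 0.108 107 [0.5187 0.3134 0.1127] rect 0.5176419019699097 0.3154877722263336 0.11439768970012665 0.014964070171117783 17.265771865844727 yaw -161.49672210760284
rim 192 [0.54235435 0.06418944] 0.04414916367650327
```

```bash
python3 -m jog '[{"fingers":0.05,"rz":-7.27},{"rz":-7.27},{"rz":-7.27},{"x":-0.04,"y":-0.045},{"x":-0.04,"y":-0.045},{"x":-0.04,"y":-0.045},{"x":-0.04,"y":-0.045},{"x":-0.04,"y":-0.045}]' 40; python3 -c "
from h import *
o=r.get_obs();print(o['joints'].round(2) if hasattr(o['joints'],'round') else o['joints'])"
```

```text
[-1.3   0.48  0.02  1.56 -0.01  1.11 -0.08]validation failed for argument at $[0]...
```

```bash
python3 -m jog '[{"fingers":0.05,"x":0,"y":0,"z":0,"rx":0,"ry":0,"rz":-7.27},{"fingers":0.05,"x":0,"y":0,"z":0,"rx":0,"ry":0,"rz":-7.27},{"fingers":0.05,"x":0,"y":0,"z":0,"rx":0,"ry":0,"rz":-7.27},{"fingers":0.05,"x":-0.04,"y":-0.045,"z":0,"rx":0,"ry":0,"rz":0},{"fingers":0.05,"x":-0.04,"y":-0.045,"z":0,"rx":0,"ry":0,"rz":0},{"fingers":0.05,"x":-0.04,"y":-0.045,"z":0,"rx":0,"ry":0,"rz":0},{"fingers":0.05,"x":-0.04,"y":-0.045,"z":0,"rx":0,"ry":0,"rz":0},{"fingers":0.05,"x":-0.04,"y":-0.045,"z":0,"rx":0,"ry":0,"rz":0}]' 40; python3 -c "
from h import *
o=r.get_obs();print(o['joints'])"
```

```text
clock: 2.2
tcp_pos: [0.452, 0.4001, 0.2316]
orientation: [0.0, 3.141, 0.001]
contact_force: [0.7, 0.8, 0.3]
grip_width: 0.0499
gripper_force: 0.0
[-0.84184319  0.3592823   0.01804203  1.73419986 -0.00734269  1.04749725
  0.74941255]
```

```bash
python3 -m jog '[{"fingers":0.05,"x":-0.002,"y":-0.06,"z":0,"rx":0,"ry":0,"rz":0},{"fingers":0.05,"x":-0.002,"y":-0.06,"z":0,"rx":0,"ry":0,"rz":0},{"fingers":0.05,"x":-0.002,"y":-0.06,"z":0,"rx":0,"ry":0,"rz":0},{"fingers":0.05,"x":-0.002,"y":-0.06,"z":0,"rx":0,"ry":0,"rz":0},{"fingers":0.05,"x":-0.002,"y":-0.06,"z":0,"rx":0,"ry":0,"rz":0},{"fingers":0.05,"x":-0.003,"y":-0.06,"z":0,"rx":0,"ry":0,"rz":0},{"fingers":0.05,"x":0,"y":-0.06,"z":0,"rx":0,"ry":0,"rz":0},{"fingers":0.05,"x":0,"y":-0.06,"z":0,"rx":0,"ry":0,"rz":0}]'
python3 -m jog '[{"fingers":0.05,"x":0,"y":-0.05,"z":0,"rx":0,"ry":0,"rz":0},{"fingers":0.05,"x":0,"y":-0.05,"z":0,"rx":0,"ry":0,"rz":0},{"fingers":0.05,"x":0,"y":-0.044,"z":0,"rx":0,"ry":0,"rz":0},{"fingers":0.05,"x":0,"y":0,"z":0.05,"rx":0,"ry":0,"rz":0},{"fingers":0.05,"x":0,"y":0,"z":0.05,"rx":0,"ry":0,"rz":0},{"fingers":0.05,"x":0,"y":0,"z":0.03,"rx":0,"ry":0,"rz":0},{"fingers":0.05,"x":0,"y":0,"z":0,"rx":0,"ry":0,"rz":0}]'
python3 - <<'E'
from h import *
print(r.get_obs()['joints'],r.get_obs()['tcp_pos'])
for c in('top','side'):
    im,d=snap(c,c+'2.png')
    for x in r.landmark_of('prefilter_knob',c)[:2]: print(c,np.round(x['xyz'],4),round(x['score'],2))
im=cv2.imread('pics/side2.png');p=proj('side',(.465,-.224,.04));cv2.imwrite('pics/side2c.png',cv2.resize(im[p[1]-60:p[1]+60,p[0]-80:p[0]+80],(640,480),interpolation=3))
E
```

```text
clock: 3.2
tcp_pos: [0.4637, -0.0803, 0.2317]
orientation: [-0.0, 3.14, 0.0]
contact_force: [1.0, 0.7, -0.2]
grip_width: 0.0503
gripper_force: 0.0
clock: 4.08
tcp_pos: [0.4622, -0.2218, 0.0996]
orientation: [-0.0, -3.137, -0.002]
contact_force: [0.5, 0.2, 0.7]
grip_width: 0.0502
gripper_force: 0.0
[ 0.03450493  0.40823763  0.35948932  2.0710294  -0.21710032  0.70206721
  2.10473307] [ 0.46220257 -0.22184009  0.09962929]
side [ 0.466  -0.2256  0.0342] 0.65
```

View pics/side2c.png

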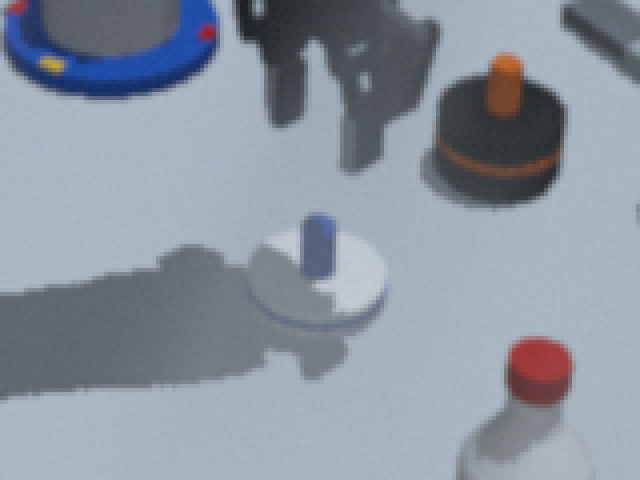

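The knob (crop (320,245)) stands midway below the open fingers. A small correction, then grip.

```bash
python3 -m jog '[{"fingers":0.05,"x":-0.003,"y":-0.0025,"z":0.04,"rx":0,"ry":0,"rz":0},{"fingers":0.05,"x":0,"y":0,"z":0.036,"rx":0,"ry":0,"rz":0},{"fingers":0.05,"x":0,"y":0,"z":0,"rx":0,"ry":0,"rz":0},{"fingers":0.01,"x":0,"y":0,"z":0,"rx":0,"ry":0,"rz":0},{"fingers":0.01,"x":0,"y":0,"z":0,"rx":0,"ry":0,"rz":0},{"fingers":0.01,"x":0,"y":0,"z":0,"rx":0,"ry":0,"rz":0},{"fingers":0.01,"x":0,"y":0,"z":0,"rx":0,"ry":0,"rz":0}]' 60; python3 -c "
from h import *
o=r.get_obs();print(o['tcp_pos'])"
```

```text
clock: 5.15
tcp_pos: [0.4681, -0.2253, 0.0274]
orientation: [0.0, 3.138, -0.001]
contact_force: [-1.1, 0.5, 6.9]
grip_width: 0.0183
gripper_force: 58.4
[ 0.46810456 -0.22534021  0.02737975]
```

```bash
python3 -m jog '[{"fingers":0.01,"x":0,"y":0,"z":-0.05,"rx":0,"ry":0,"rz":0},{"fingers":0.01,"x":0,"y":0,"z":-0.05,"rx":0,"ry":0,"rz":0},{"fingers":0.01,"x":0,"y":0.01,"z":-0.02,"rx":0,"ry":0,"rz":0},{"fingers":0.01,"x":-0.015,"y":0.056,"z":0,"rx":0,"ry":0,"rz":0},{"fingers":0.01,"x":-0.015,"y":0.056,"z":0,"rx":0,"ry":0,"rz":0},{"fingers":0.01,"x":-0.016,"y":0.056,"z":0,"rx":0,"ry":0,"rz":0},{"fingers":0.01,"x":-0.016,"y":0.056,"z":0,"rx":0,"ry":0,"rz":0},{"fingers":0.01,"x":-0.016,"y":0.056,"z":0,"rx":0,"ry":0,"rz":0}]'
python3 -m jog '[{"fingers":0.01,"x":0,"y":0,"z":0,"rx":0,"ry":0,"rz":0},{"fingers":0.01,"x":0,"y":0,"z":0,"rx":0,"ry":0,"rz":0}]'
python3 - <<'E'
from h import *
o=r.get_obs();t=o['tcp_pos'];print(t)
for c in('top','side'):
    im,d=snap(c,c+'3.png');P=cloud(c,d)
    for x in r.landmark_of('prefilter_knob',c)[:2]: print(c,np.round(x['xyz'],4),round(x['score'],2))
    hsv=cv2.cvtColor(im,cv2.COLOR_RGB2HSV)
    z0=t[2]-.024
    m=(hsv[...,1]<60)&(hsv[...,2]>110)&(np.hypot(P[...,0]-.545,P[...,1]-.065)<.06)&(abs(P[...,2]-z0-.018)<.012)
    q=P[m]; print(c,len(q), q[:,2].mean() if len(q) else 0)
    if len(q)>20:
        (x,y),(w,h),an=cv2.minAreaRect(q[:,:2].astype(np.float32));print(x,y,w,h)
im=cv2.imread('pics/side3.png');p=proj('side',(.545,.065,.12));cv2.imwrite('pics/side3c.png',cv2.resize(im[p[1]-60:p[1]+60,p[0]-80:p[0]+80],(640,480),interpolation=3))
E
```

```text
clock: 6.15
tcp_pos: [0.5456, 0.067, 0.147]
orientation: [0.001, 3.139, 0.001]
contact_force: [-0.2, -0.9, -0.6]
grip_width: 0.0179
gripper_force: 59.0
clock: 6.4
tcp_pos: [0.5448, 0.0648, 0.1461]
orientation: [-0.0, 3.141, -0.0]
contact_force: [0.5, -0.7, -0.7]
grip_width: 0.0181
gripper_force: 59.1
[0.54479774 0.06479754 0.14613304]
top [0.5409 0.0653 0.1569] 0.52
top 0 0
side [0.6055 0.0808 0.0158] 0.75
side [0.545  0.0596 0.1528] 0.72
side 303 0.1361652557974168
0.5370943546295166 0.05962754786014557 0.07431365549564362 0.07740873098373413
```

View pics/side3c.png

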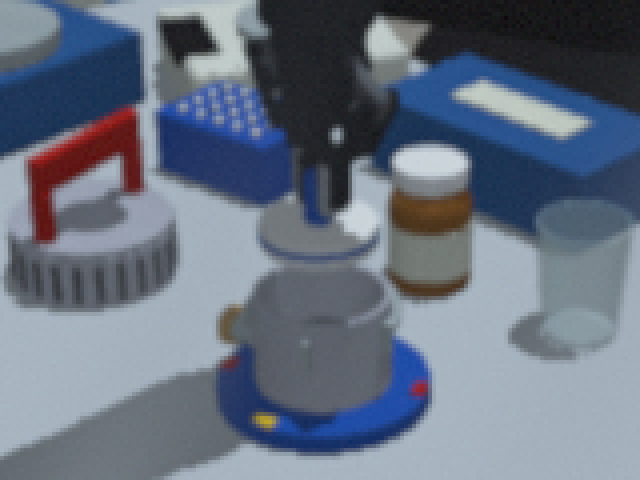

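```bash
python3 -m jog '[{"fingers":0.01,"x":-0.0025,"y":0.0015,"z":0.025,"rx":0,"ry":0,"rz":0},{"fingers":0.01,"x":0,"y":0,"z":0.008,"rx":0,"ry":0,"rz":0},{"fingers":0.01,"x":0,"y":0,"z":0.005,"rx":0,"ry":0,"rz":0},{"fingers":0.01,"x":0,"y":0,"z":0.004,"rx":0,"ry":0,"rz":0},{"fingers":0.01,"x":0,"y":0,"z":0,"rx":0,"ry":0,"rz":0}]'
```

```text
clock: 7.22
tcp_pos: [0.5473, 0.0665, 0.1034]
orientation: [-0.0, -3.142, -0.0]
contact_force: [0.1, -0.4, -0.5]
grip_width: 0.0178
gripper_force: 59.1
```

Underside 6 mm inside the rim and no contact force; continue down.

```bash
python3 -m jog '[{"fingers":0.01,"x":0,"y":0,"z":0.01,"rx":0,"ry":0,"rz":0},{"fingers":0.01,"x":0,"y":0,"z":0.01,"rx":0,"ry":0,"rz":0},{"fingers":0.01,"x":0,"y":0,"z":0.008,"rx":0,"ry":0,"rz":0},{"fingers":0.01,"x":0,"y":0,"z":0.005,"rx":0,"ry":0,"rz":0},{"fingers":0.01,"x":0,"y":0,"z":0,"rx":0,"ry":0,"rz":0}]'
python3 -m jog '[{"fingers":0.01,"x":0,"y":0,"z":0.003,"rx":0,"ry":0,"rz":0},{"fingers":0.01,"x":0,"y":0,"z":0,"rx":0,"ry":0,"rz":0}]'
```

```text
clock: 7.85
tcp_pos: [0.547, 0.0665, 0.0698]
orientation: [-0.0, -3.141, 0.0]
contact_force: [-0.5, -0.6, -0.8]
grip_width: 0.0178
gripper_force: 59.1
clock: 8.1
tcp_pos: [0.5473, 0.0666, 0.0673]
orientation: [0.0, 3.142, 0.0]
contact_force: [-0.2, -0.3, -1.4]
grip_width: 0.0179
gripper_force: 59.1
```

```bash
python3 -m jog '[{"fingers":0.01,"x":0,"y":0,"z":0.0025,"rx":0,"ry":0,"rz":0},{"fingers":0.01,"x":0,"y":0,"z":0,"rx":0,"ry":0,"rz":0}]'
```

```text
clock: 8.35
tcp_pos: [0.5476, 0.0667, 0.0652]
orientation: [0.0, 3.141, 0.0]
contact_force: [-1.0, 0.6, 5.2]
grip_width: 0.0179
gripper_force: 59.8
```

```bash
python3 -m jog '[{"fingers":0.038,"x":0,"y":0,"z":0,"rx":0,"ry":0,"rz":0},{"fingers":0.038,"x":0,"y":0,"z":0,"rx":0,"ry":0,"rz":0},{"fingers":0.038,"x":0,"y":0,"z":-0.02,"rx":0,"ry":0,"rz":0},{"fingers":0.038,"x":0,"y":0,"z":-0.05,"rx":0,"ry":0,"rz":0},{"fingers":0.045,"x":0,"y":0,"z":-0.03,"rx":0,"ry":0,"rz":0},{"fingers":0.05,"x":-0.0178,"y":-0.0548,"z":0,"rx":0,"ry":0,"rz":0},{"fingers":0.05,"x":-0.0178,"y":-0.0548,"z":0,"rx":0,"ry":0,"rz":0},{"fingers":0.05,"x":-0.0178,"y":-0.0548,"z":0,"rx":0,"ry":0,"rz":0}]'
python3 -m jog '[{"fingers":0.05,"x":-0.0178,"y":-0.0548,"z":0,"rx":0,"ry":0,"rz":0},{"fingers":0.05,"x":-0.0178,"y":-0.0548,"z":0,"rx":0,"ry":0,"rz":0},{"fingers":0.05,"x":0,"y":0,"z":0,"rx":0,"ry":0,"rz":0},{"fingers":0.05,"x":0,"y":0,"z":0,"rx":0,"ry":0,"rz":0}]'
python3 - <<'E'
from h import *
o=r.get_obs();print(o['tcp_pos'])
for c in('top','side'):
    im,d=snap(c,c+'4.png')
    for x in r.landmark_of('prefilter_knob',c)[:2]: print(c,'pre',np.round(x['xyz'],4),round(x['score'],2))
    for x in r.landmark_of('charcoal_knob',c)[:2]: print(c,'ch',np.round(x['xyz'],4),round(x['score'],2))
    for ce,a in blobs(c,im,'blue',proj(c,(.544,.065,.076)),8): print(c,a,ray(c,*ce,.073).round(4))
p=proj('top',(.544,.065,.07));im=cv2.imread('pics/top4.png');a=cv2.resize(im[p[1]-40:p[1]+40,p[0]-40:p[0]+40],(400,400),interpolation=3)
p=proj('side',(.544,.065,.07));im=cv2.imread('pics/side4.png');b=cv2.resize(im[p[1]-40:p[1]+40,p[0]-40:p[0]+40],(400,400),interpolation=3)
cv2.imwrite('pics/c4.png',np.hstack([a,b]))
E
```

```text
clock: 9.35
tcp_pos: [0.6011, -0.0991, 0.1649]
orientation: [-0.001, 3.141, 0.0]
contact_force: [0.7, -0.1, 0.0]
grip_width: 0.0499
gripper_force: 0.0
clock: 9.85
tcp_pos: [0.6359, -0.2068, 0.1642]
orientation: [-0.001, -3.141, -0.001]
contact_force: [0.7, 1.0, -0.9]
grip_width: 0.0497
gripper_force: 0.0
[ 0.63591457 -0.20683429  0.16419518]
top pre [0.5459 0.0649 0.0769] 0.76
top ch [ 0.698  -0.3276  0.0646] 0.92
top ch [0.6056 0.086  0.0154] 0.37
top 39 [0.5438 0.0669 0.073 ]
side pre [0.5428 0.0628 0.0737] 0.59
side ch [ 0.7021 -0.3267  0.0625] 0.82
side ch [ 0.6316 -0.2079  0.0651] 0.59
side 76 [0.5481 0.073  0.073 ]
```

View pics/c4.png

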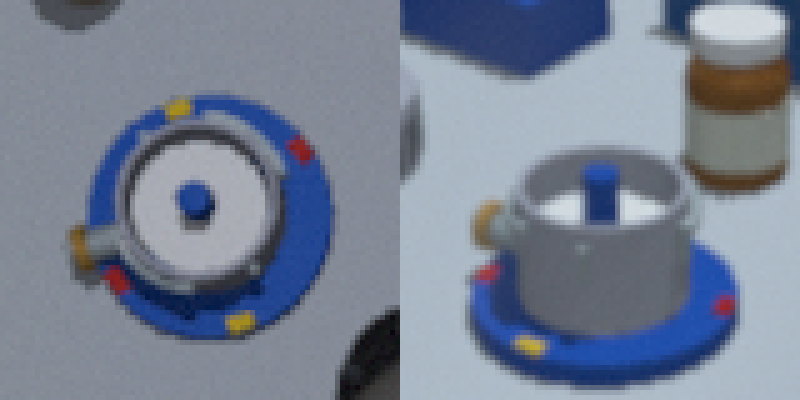

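The prefilter lies flat in the bore, with its knob at (195,200) in the left half of the crop. Now the charcoal.

```bash
python3 -m jog '[{"fingers":0.05,"x":0,"y":0,"z":0.05,"rx":0,"ry":0,"rz":0},{"fingers":0.05,"x":0,"y":0,"z":0.04,"rx":0,"ry":0,"rz":0},{"fingers":0.05,"x":0,"y":0,"z":0.021,"rx":0,"ry":0,"rz":0},{"fingers":0.05,"x":0,"y":0,"z":0,"rx":0,"ry":0,"rz":0},{"fingers":0.01,"x":0,"y":0,"z":0,"rx":0,"ry":0,"rz":0},{"fingers":0.01,"x":0,"y":0,"z":0,"rx":0,"ry":0,"rz":0},{"fingers":0.01,"x":0,"y":0,"z":0,"rx":0,"ry":0,"rz":0},{"fingers":0.01,"x":0,"y":0,"z":0,"rx":0,"ry":0,"rz":0}]' 60
```

```text
clock: 11.15
tcp_pos: [0.6375, -0.2076, 0.0555]
orientation: [0.0, 3.139, -0.001]
contact_force: [-0.6, 1.2, 7.1]
grip_width: 0.0183
gripper_force: 58.8
```

```bash
python3 -m jog '[{"fingers":0.01,"x":0,"y":0,"z":-0.05,"rx":0,"ry":0,"rz":0},{"fingers":0.01,"x":0,"y":0,"z":-0.05,"rx":0,"ry":0,"rz":0},{"fingers":0.01,"x":0,"y":0,"z":-0.035,"rx":0,"ry":0,"rz":0},{"fingers":0.01,"x":0.0185,"y":0.0547,"z":0,"rx":0,"ry":0,"rz":0},{"fingers":0.01,"x":0.0185,"y":0.0547,"z":0,"rx":0,"ry":0,"rz":0},{"fingers":0.01,"x":0.0185,"y":0.0547,"z":0,"rx":0,"ry":0,"rz":0},{"fingers":0.01,"x":0.0185,"y":0.0547,"z":0,"rx":0,"ry":0,"rz":0},{"fingers":0.01,"x":0.0185,"y":0.0547,"z":0,"rx":0,"ry":0,"rz":0}]'
python3 -m jog '[{"fingers":0.01,"x":0,"y":0,"z":0,"rx":0,"ry":0,"rz":0},{"fingers":0.01,"x":0,"y":0,"z":0,"rx":0,"ry":0,"rz":0},{"fingers":0.01,"x":0,"y":0,"z":0,"rx":0,"ry":0,"rz":0}]'
python3 - <<'E'
from h import *
o=r.get_obs();t=o['tcp_pos'];print(t)
for c in('top','side'):
    im,d=snap(c,c+'5.png')
    for x in r.landmark_of('charcoal_knob',c)[:3]: print(c,'ch',np.round(x['xyz'],4),round(x['score'],2))
p=proj('side',(.544,.065,.12));im=cv2.imread('pics/side5.png');b=cv2.resize(im[p[1]-45:p[1]+45,p[0]-60:p[0]+60],(720,540),interpolation=3)
cv2.imwrite('pics/c5.png',b)
E
```

```text
clock: 12.15
tcp_pos: [0.5428, 0.0677, 0.189]
orientation: [0.001, 3.141, 0.0]
contact_force: [1.0, 0.9, -1.9]
grip_width: 0.0181
gripper_force: 59.2
clock: 12.52
tcp_pos: [0.5441, 0.0644, 0.1889]
orientation: [0.004, 3.141, -0.001]
contact_force: [0.6, -1.4, -2.5]
grip_width: 0.0179
gripper_force: 59.3
[0.5441276  0.064374   0.18889675]
top ch [0.5437 0.0664 0.199 ] 0.8
top ch [ 0.6948 -0.3255  0.0606] 0.72
side ch [ 0.6995 -0.3253  0.0607] 0.97
side ch [0.5394 0.0606 0.2004] 0.62
```

View pics/c5.png

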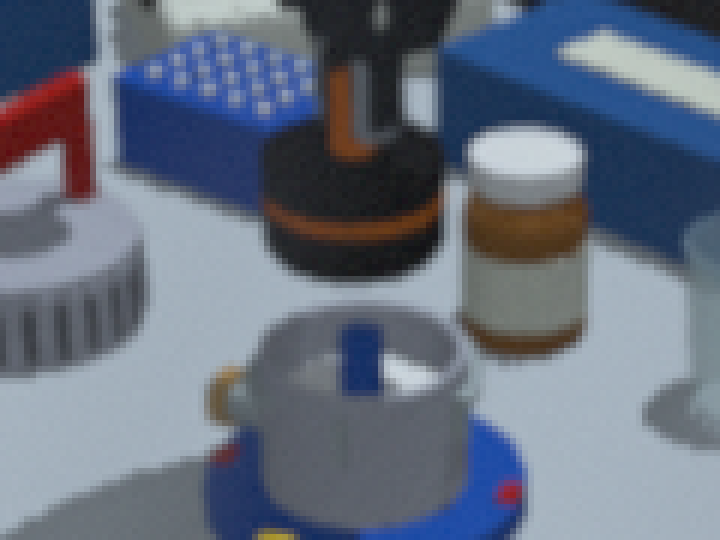

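```bash
python3 -m jog '[{"fingers":0.01,"x":-0.0015,"y":0.0005,"z":0.03,"rx":0,"ry":0,"rz":0},{"fingers":0.01,"x":0,"y":0,"z":0.013,"rx":0,"ry":0,"rz":0},{"fingers":0.01,"x":0,"y":0,"z":0.004,"rx":0,"ry":0,"rz":0},{"fingers":0.01,"x":0,"y":0,"z":0.004,"rx":0,"ry":0,"rz":0},{"fingers":0.01,"x":0,"y":0,"z":0.004,"rx":0,"ry":0,"rz":0},{"fingers":0.01,"x":0,"y":0,"z":0,"rx":0,"ry":0,"rz":0}]'
```

```text
clock: 13.48
tcp_pos: [0.5453, 0.0667, 0.1339]
orientation: [0.0, 3.142, 0.0]
contact_force: [0.2, -0.1, -0.7]
grip_width: 0.018
gripper_force: 59.3
```

```bash
python3 -m jog '[{"fingers":0.01,"x":0,"y":0,"z":0.006,"rx":0,"ry":0,"rz":0},{"fingers":0.01,"x":0,"y":0,"z":0.006,"rx":0,"ry":0,"rz":0},{"fingers":0.01,"x":0,"y":0,"z":0.005,"rx":0,"ry":0,"rz":0},{"fingers":0.01,"x":0,"y":0,"z":0.003,"rx":0,"ry":0,"rz":0},{"fingers":0.01,"x":0,"y":0,"z":0,"rx":0,"ry":0,"rz":0}]'
```

```text
clock: 14.1
tcp_pos: [0.5452, 0.0664, 0.1135]
orientation: [-0.0, -3.141, 0.0]
contact_force: [0.6, -1.3, -1.8]
grip_width: 0.0178
gripper_force: 59.2
```

```bash
python3 -m jog '[{"fingers":0.01,"x":0,"y":0,"z":0.002,"rx":0,"ry":0,"rz":0},{"fingers":0.01,"x":0,"y":0,"z":0,"rx":0,"ry":0,"rz":0}]'
```

```text
clock: 14.35
tcp_pos: [0.5453, 0.0666, 0.1118]
orientation: [0.0, 3.142, 0.0]
contact_force: [0.5, -0.6, -2.2]
grip_width: 0.0183
gripper_force: 59.3
```

```bash
python3 -m jog '[{"fingers":0.01,"x":0,"y":0,"z":0.001,"rx":0,"ry":0,"rz":0},{"fingers":0.045,"x":0,"y":0,"z":0,"rx":0,"ry":0,"rz":0},{"fingers":0.045,"x":0,"y":0,"z":0,"rx":0,"ry":0,"rz":0},{"fingers":0.045,"x":0,"y":0,"z":-0.03,"rx":0,"ry":0,"rz":0},{"fingers":0.045,"x":0,"y":0,"z":-0.05,"rx":0,"ry":0,"rz":0},{"fingers":0.05,"x":0.005,"y":0.05,"z":0,"rx":0,"ry":0,"rz":0},{"fingers":0.05,"x":0.005,"y":0.05,"z":0,"rx":0,"ry":0,"rz":0},{"fingers":0.05,"x":0.005,"y":0.05,"z":0,"rx":0,"ry":0,"rz":0}]'
python3 -m jog '[{"fingers":0.05,"x":0.005,"y":0.05,"z":0,"rx":0,"ry":0,"rz":0},{"fingers":0.05,"x":0.006,"y":0.0505,"z":0,"rx":0,"ry":0,"rz":0},{"fingers":0.05,"x":0,"y":0,"z":0,"rx":0,"ry":0,"rz":-8.35},{"fingers":0.05,"x":0,"y":0,"z":0,"rx":0,"ry":0,"rz":-8.35},{"fingers":0.05,"x":0,"y":0,"z":0,"rx":0,"ry":0,"rz":0},{"fingers":0.05,"x":0,"y":0,"z":0,"rx":0,"ry":0,"rz":0}]'
python3 - <<'E'
from h import *
o=r.get_obs();print(o['tcp_pos'],o['orientation'],o['joints'])
for c in('top','side'):
    im,d=snap(c,c+'6.png');P=cloud(c,d)
    for x in r.landmark_of('charcoal_knob',c)[:3]: print(c,'ch',np.round(x['xyz'],4),round(x['score'],2))
    for ce,a in blobs(c,im,'orange',proj(c,(.544,.065,.122)),10): print(c,a,ray(c,*ce,.119).round(4))
    D=np.hypot(P[...,0]-.544,P[...,1]-.065);q=P[(D<.035)&(D>.016)&(P[...,2]>.07)];print('charcoal top z',np.median(q[:,2]))
    for x in r.landmark_of('ring_bar',c)[:1]: print(c,'bar',np.round(x['xyz'],4),round(x['score'],2))
p=proj('top',(.53,.18,.07));im=cv2.imread('pics/top6.png');a=cv2.resize(im[p[1]-60:p[1]+60,p[0]-80:p[0]+80],(400,300),interpolation=3)
p=proj('side',(.53,.18,.1));im=cv2.imread('pics/side6.png');b=cv2.resize(im[p[1]-60:p[1]+60,p[0]-80:p[0]+80],(400,300),interpolation=3)
cv2.imwrite('pics/c6.png',np.hstack([a,b]))
E
```

```text
clock: 15.35
tcp_pos: [0.5299, 0.2182, 0.191]
orientation: [0.001, 3.141, 0.001]
contact_force: [-0.1, 0.5, -0.1]
grip_width: 0.0502
gripper_force: 0.0
clock: 16.1
tcp_pos: [0.5193, 0.3169, 0.1907]
orientation: [0.451, -3.109, -0.0]
contact_force: [0.5, 0.1, 0.0]
grip_width: 0.0499
gripper_force: 0.0
[0.51927767 0.31688803 0.19073886] [ 4.51028210e-01 -3.10877904e+00 -1.93090803e-05] [-0.7959556   0.41095697  0.19065152  1.77253991 -0.09225589  0.96697522
  1.2906093 ]
top ch [ 0.6976 -0.327   0.0632] 0.95
top ch [0.5419 0.0681 0.1188] 0.71
top 54 [0.5439 0.0681 0.119 ]
charcoal top z 0.10221274203866493
top bar [0.5168 0.3212 0.1032] 0.62
side ch [0.5409 0.0681 0.1186] 0.96
side ch [ 0.7015 -0.3254  0.0635] 0.86
side ch [ 0.5461  0.0638 -0.0021] 0.46
side 80 [0.5388 0.0626 0.119 ]
charcoal top z 0.10213191948159278
side bar [0.5213 0.3194 0.0963] 0.7
```

View pics/c6.png

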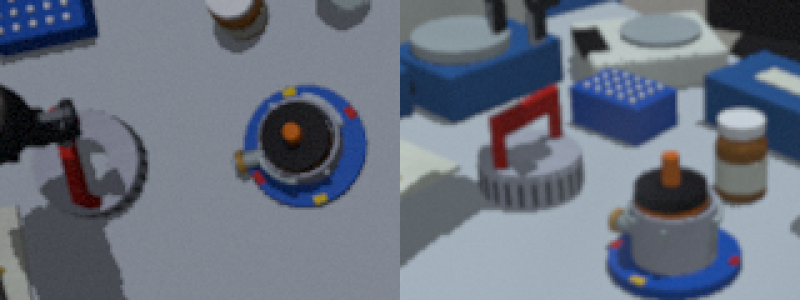

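The charcoal is seated (its top measures 102 mm up, knob at (291,131) in the left half of the crop) and the fingers are over the red bar. Grip the ring.

```bash
python3 -m jog '[{"fingers":0.05,"x":0,"y":0,"z":0.05,"rx":0,"ry":0,"rz":0},{"fingers":0.05,"x":0,"y":0,"z":0.04,"rx":0,"ry":0,"rz":0},{"fingers":0.05,"x":0,"y":0,"z":0.018,"rx":0,"ry":0,"rz":0},{"fingers":0.05,"x":0,"y":0,"z":0,"rx":0,"ry":0,"rz":0},{"fingers":0.005,"x":0,"y":0,"z":0,"rx":0,"ry":0,"rz":0},{"fingers":0.005,"x":0,"y":0,"z":0,"rx":0,"ry":0,"rz":0},{"fingers":0.005,"x":0,"y":0,"z":0,"rx":0,"ry":0,"rz":0},{"fingers":0.005,"x":0,"y":0,"z":0,"rx":0,"ry":0,"rz":0}]' 115
python3 -m jog '[{"fingers":0.005,"x":0,"y":0,"z":0,"rx":0,"ry":0,"rz":0}]'
```

```text
clock: 17.4
tcp_pos: [0.5202, 0.318, 0.0844]
orientation: [-0.456, 3.106, 0.003]
contact_force: [-0.3, 0.5, 6.5]
grip_width: 0.0125
gripper_force: 112.6
clock: 17.52
tcp_pos: [0.5202, 0.318, 0.0844]
orientation: [-0.456, 3.106, 0.002]
contact_force: [-1.4, 0.5, 6.6]
grip_width: 0.0123
gripper_force: 112.6
```

```bash
python3 -m jog '[{"fingers":0.005,"x":0,"y":0,"z":-0.04,"rx":0,"ry":0,"rz":0},{"fingers":0.005,"x":0,"y":0,"z":-0.06,"rx":0,"ry":0,"rz":0},{"fingers":0.005,"x":0,"y":0,"z":-0.055,"rx":0,"ry":0,"rz":0},{"fingers":0.005,"x":0.0098,"y":-0.0497,"z":0,"rx":0,"ry":0,"rz":0},{"fingers":0.005,"x":0.0098,"y":-0.0497,"z":0,"rx":0,"ry":0,"rz":0},{"fingers":0.005,"x":0.0098,"y":-0.0497,"z":0,"rx":0,"ry":0,"rz":0},{"fingers":0.005,"x":0.0098,"y":-0.0497,"z":0,"rx":0,"ry":0,"rz":0},{"fingers":0.005,"x":0.0096,"y":-0.0496,"z":0,"rx":0,"ry":0,"rz":0}]'
python3 -m jog '[{"fingers":0.005,"x":0,"y":0,"z":0,"rx":0,"ry":0,"rz":0},{"fingers":0.005,"x":0,"y":0,"z":0,"rx":0,"ry":0,"rz":0},{"fingers":0.005,"x":0,"y":0,"z":0,"rx":0,"ry":0,"rz":0}]'
python3 - <<'E'
from h import *
o=r.get_obs();t=o['tcp_pos'];print(t,o['orientation'],o['joints'])
zb=t[2]-.0844
for c in('top','side'):
    im,d=snap(c,c+'7.png');P=cloud(c,d)
    for n in('ring_skirt','ring_bar'):
        for x in r.landmark_of(n,c)[:1]: print(c,n,np.round(x['xyz'],4),round(x['score'],2))
    q=P[(abs(P[...,2]-zb-.048)<.006)&(np.hypot(P[...,0]-.544,P[...,1]-.066)<.075)]
    print(c,len(q),cv2.minEnclosingCircle(q[:,:2].astype(np.float32)) if len(q) else 0)
    q=P[mask(im,'red')&(P[...,2]>zb+.05)&(np.hypot(P[...,0]-.544,P[...,1]-.066)<.08)]
    if len(q)>5: print('bar',len(q),cv2.minAreaRect(q[:,:2].astype(np.float32)))
b=cv2.imread('pics/side7.png');p=proj('side',(.544,.065,.14));cv2.imwrite('pics/c7.png',cv2.resize(b[p[1]-60:p[1]+60,p[0]-80:p[0]+80],(640,480),interpolation=3))
E
```

```text
clock: 18.52
tcp_pos: [0.5435, 0.0634, 0.2379]
orientation: [0.456, -3.108, -0.0]
contact_force: [-0.1, 0.0, -2.3]
grip_width: 0.0121
gripper_force: 112.6
clock: 18.9
tcp_pos: [0.5437, 0.0668, 0.2377]
orientation: [0.46, -3.108, -0.001]
contact_force: [0.8, -0.1, -1.3]
grip_width: 0.0124
gripper_force: 112.7
[0.54367764 0.06681708 0.2376854 ] [ 4.59768813e-01 -3.10753300e+00 -9.10289873e-04] [-0.48641305  0.26475748  0.30253673  1.87131413 -0.09236575  1.01913982
  1.71927918]
top ring_skirt [0.5466 0.0649 0.0014] 0.24
top ring_bar [0.5437 0.0692 0.2535] 0.96
top 441 ((0.5435100197792053, 0.05596105381846428), 0.060607217252254486)
bar 53 ((0.5069273114204407, 0.05508671700954437), (0.030703024938702583, 0.011334922164678574), 13.970383644104004)
side ring_skirt [0.5456 0.0688 0.1502] 0.87
side ring_bar [0.5448 0.0664 0.2529] 0.55
side 647 ((0.5424396395683289, 0.06451892107725143), 0.06356508284807205)
bar 350 ((0.542084276676178, 0.06410360336303711), (0.11257921904325485, 0.015085577964782715), 16.8560791015625)
```

View pics/c7.png

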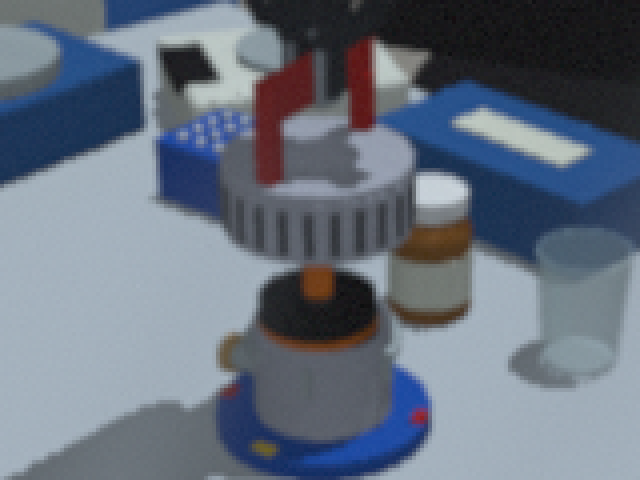

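```bash
python3 -m jog '[{"fingers":0.005,"x":0,"y":0,"z":0.035,"rx":0,"ry":0,"rz":0},{"fingers":0.005,"x":0,"y":0,"z":0.025,"rx":0,"ry":0,"rz":0},{"fingers":0.005,"x":0,"y":0,"z":0.006,"rx":0,"ry":0,"rz":0},{"fingers":0.005,"x":0,"y":0,"z":0.004,"rx":0,"ry":0,"rz":0},{"fingers":0.005,"x":0,"y":0,"z":0.004,"rx":0,"ry":0,"rz":0},{"fingers":0.005,"x":0,"y":0,"z":0,"rx":0,"ry":0,"rz":0}]'
```

```text
clock: 19.95
tcp_pos: [0.5442, 0.0653, 0.1642]
orientation: [-0.456, 3.108, 0.0]
contact_force: [0.4, -0.3, -2.9]
grip_width: 0.0121
gripper_force: 112.7
```

Lower edge at about 80 mm and free. Continue gently to the plate contact (TCP about 144 mm).

```bash
python3 -m jog '[{"fingers":0.005,"x":0,"y":0,"z":0.004,"rx":0,"ry":0,"rz":0},{"fingers":0.005,"x":0,"y":0,"z":0.004,"rx":0,"ry":0,"rz":0},{"fingers":0.005,"x":0,"y":0,"z":0.003,"rx":0,"ry":0,"rz":0},{"fingers":0.005,"x":0,"y":0,"z":0,"rx":0,"ry":0,"rz":0}]'
```

```text
clock: 20.45
tcp_pos: [0.5437, 0.0651, 0.1525]
orientation: [0.456, -3.108, 0.0]
contact_force: [0.4, -0.0, -2.4]
grip_width: 0.0119
gripper_force: 112.7
```

```bash
python3 -m jog '[{"fingers":0.005,"x":0,"y":0,"z":0.003,"rx":0,"ry":0,"rz":0},{"fingers":0.005,"x":0,"y":0,"z":0.003,"rx":0,"ry":0,"rz":0},{"fingers":0.005,"x":0,"y":0,"z":0,"rx":0,"ry":0,"rz":0}]'
```

```text
clock: 20.82
tcp_pos: [0.5437, 0.0651, 0.1465]
orientation: [0.456, -3.108, 0.0]
contact_force: [0.3, 0.0, -1.6]
grip_width: 0.0123
gripper_force: 112.7
```

```bash
python3 -m jog '[{"fingers":0.005,"x":0,"y":0,"z":0.002,"rx":0,"ry":0,"rz":0},{"fingers":0.005,"x":0,"y":0,"z":0.001,"rx":0,"ry":0,"rz":0},{"fingers":0.005,"x":0,"y":0,"z":0,"rx":0,"ry":0,"rz":0}]'; python3 -c "
from h import *
o=r.get_obs();print(o['contact_force'],o['moment'])"
```

```text
clock: 21.2
tcp_pos: [0.5441, 0.0652, 0.1441]
orientation: [-0.456, 3.108, 0.0]
contact_force: [-0.8, -0.1, 2.2]
grip_width: 0.0121
gripper_force: 113.2
[-0.75420759 -0.13562692  2.21527806] [-0.14245     0.14836794  0.04957435]
```

```bash
python3 -m jog '[{"fingers":0.005,"x":0,"y":0,"z":0,"rx":0,"ry":0,"rz":6},{"fingers":0.005,"x":0,"y":0,"z":0,"rx":0,"ry":0,"rz":6},{"fingers":0.005,"x":0,"y":0,"z":0,"rx":0,"ry":0,"rz":6},{"fingers":0.005,"x":0,"y":0,"z":0,"rx":0,"ry":0,"rz":6},{"fingers":0.005,"x":0,"y":0,"z":0,"rx":0,"ry":0,"rz":0}]'; python3 -c "
from h import *
o=r.get_obs();print(o['contact_force'],o['moment'])"
```

```text
clock: 21.82
tcp_pos: [0.5446, 0.0653, 0.1442]
orientation: [0.199, 3.134, 0.0]
contact_force: [1.2, 1.4, 1.7]
grip_width: 0.0124
gripper_force: 113.2
[1.23958668 1.39978808 1.65045811] [-0.11768693 -0.28224731 -0.00554405]
```

```bash
python3 -m jog '[{"fingers":0.005,"x":0,"y":0,"z":0.0003,"rx":0,"ry":0,"rz":5},{"fingers":0.005,"x":0,"y":0,"z":0.0005,"rx":0,"ry":0,"rz":5},{"fingers":0.005,"x":0,"y":0,"z":0.0005,"rx":0,"ry":0,"rz":5},{"fingers":0.005,"x":0,"y":0,"z":0.0005,"rx":0,"ry":0,"rz":5},{"fingers":0.005,"x":0,"y":0,"z":0,"rx":0,"ry":0,"rz":0}]'; python3 -c "
from h import *
o=r.get_obs();print(o['contact_force'],o['moment'])"
```

```text
clock: 22.45
tcp_pos: [0.5445, 0.0651, 0.1425]
orientation: [0.738, 3.053, 0.0]
contact_force: [1.5, 0.3, 3.9]
grip_width: 0.0119
gripper_force: 113.6
[1.53462982 0.29223098 3.8934857 ] [-0.33904608 -0.15495653 -0.09805234]
```

```bash
python3 -m jog '[{"fingers":0.005,"x":0,"y":0,"z":0.0005,"rx":0,"ry":0,"rz":5},{"fingers":0.005,"x":0,"y":0,"z":0.0005,"rx":0,"ry":0,"rz":5},{"fingers":0.005,"x":0,"y":0,"z":0.0002,"rx":0,"ry":0,"rz":5},{"fingers":0.005,"x":0,"y":0,"z":0,"rx":0,"ry":0,"rz":5},{"fingers":0.005,"x":0,"y":0,"z":0,"rx":0,"ry":0,"rz":4},{"fingers":0.005,"x":0,"y":0,"z":0,"rx":0,"ry":0,"rz":3},{"fingers":0.005,"x":0,"y":0,"z":0,"rx":0,"ry":0,"rz":0}]'
python3 - <<'E'
from h import *
o=r.get_obs();print(o['contact_force'],o['moment'])
for c in('top','side'):
    im,d=r.grab_frame(c);P=cloud(c,d)
    q=P[mask(im,'red')&(P[...,2]>.12)&(np.hypot(P[...,0]-.544,P[...,1]-.066)<.08)]
    if len(q)>5: print('bar',c,len(q),q[:,2].max(),cv2.minAreaRect(q[:,:2].astype(np.float32)))
E
```

```text
clock: 23.32
tcp_pos: [0.5442, 0.0651, 0.1413]
orientation: [1.429, 2.797, 0.001]
contact_force: [-1.4, -0.7, 5.9]
grip_width: 0.0122
gripper_force: 114.0
[-1.42308599 -0.72260871  5.91243565] [-0.23650219  0.20866638  0.05497411]
bar top 52 0.1760077525262027 ((0.5688360929489136, 0.031207744032144547), (0.011360849253833294, 0.027528446167707443), 36.48206329345703)
bar side 384 0.1739896861545852 ((0.540722668170929, 0.060348570346832275), (0.019665556028485298, 0.11031806468963623), 40.990726470947266)
```

```bash
python3 -m jog '[{"fingers":0.005,"x":0,"y":0,"z":0,"rx":0,"ry":0,"rz":1.5},{"fingers":0.005,"x":0,"y":0,"z":0,"rx":0,"ry":0,"rz":0}]';python3 -c "
from h import *
o=r.get_obs();print(o['contact_force'],o['moment'],o['orientation'])"
```

```text
clock: 23.68
tcp_pos: [0.5442, 0.0651, 0.1414]
orientation: [1.461, 2.78, -0.0]
contact_force: [-0.5, -1.0, 6.6]
grip_width: 0.0122
gripper_force: 114.5
[-0.48055383 -1.00596673  6.61103798] [-0.38847636  0.19006125  1.00016143] [ 1.46141339e+00  2.78025174e+00 -1.94636050e-04]
```

Moment of 1 N m: the stop is reached. Ease back a little, release and rise.

```bash
python3 -m jog '[{"fingers":0.005,"x":0,"y":0,"z":0,"rx":0,"ry":0,"rz":-0.7},{"fingers":0.04,"x":0,"y":0,"z":0,"rx":0,"ry":0,"rz":0},{"fingers":0.04,"x":0,"y":0,"z":0,"rx":0,"ry":0,"rz":0},{"fingers":0.05,"x":0,"y":0,"z":0,"rx":0,"ry":0,"rz":0},{"fingers":0.05,"x":0,"y":0,"z":-0.03,"rx":0,"ry":0,"rz":0},{"fingers":0.05,"x":0,"y":0,"z":-0.05,"rx":0,"ry":0,"rz":0},{"fingers":0.05,"x":0,"y":0,"z":-0.05,"rx":0,"ry":0,"rz":0},{"fingers":0.05,"x":0,"y":0,"z":0,"rx":0,"ry":0,"rz":0}]'
python3 -m jog '[{"fingers":0.05,"x":0.04,"y":0.04,"z":0,"rx":0,"ry":0,"rz":0},{"fingers":0.05,"x":0.04,"y":0.04,"z":0,"rx":0,"ry":0,"rz":0},{"fingers":0.05,"x":0.04,"y":0.04,"z":0,"rx":0,"ry":0,"rz":0},{"fingers":0.05,"x":0,"y":0,"z":0,"rx":0,"ry":0,"rz":0}]'
python3 - <<'E'
from h import *
for c in('top','side'):
    im,d=snap(c,c+'8.png');P=cloud(c,d)
    q=P[mask(im,'red')&(P[...,2]>.155)&(P[...,2]<.18)&(np.hypot(P[...,0]-.544,P[...,1]-.066)<.08)]
    if len(q)>5: print('bar',c,len(q),np.median(q[:,2]),np.percentile(q[:,2],90),cv2.minAreaRect(q[:,:2].astype(np.float32)))
    for x in r.landmark_of('ring_bar',c)[:1]: print(c,np.round(x['xyz'],4))
    b=cv2.imread(f'pics/{c}8.png');p=proj(c,(.544,.065,.1));globals()[c]=cv2.resize(b[p[1]-50:p[1]+50,p[0]-50:p[0]+50],(400,400),interpolation=3)
cv2.imwrite('pics/c8.png',np.hstack([top,side]))
E
```

```text
clock: 24.68
tcp_pos: [0.5463, 0.0652, 0.2746]
orientation: [1.451, 2.781, 0.009]
contact_force: [-0.1, 0.5, -0.4]
grip_width: 0.0499
gripper_force: 0.0
clock: 25.18
tcp_pos: [0.5723, 0.2386, 0.2685]
orientation: [-1.439, -2.79, 0.001]
contact_force: [-0.5, -0.2, 0.2]
grip_width: 0.0505
gripper_force: 0.0
bar top 223 0.17041920288896262 0.17365578522735178 ((0.5449762344360352, 0.0654493197798729), (0.013735963962972164, 0.1094592735171318), 36.06272888183594)
top [0.5454 0.0626 0.1596]
bar side 306 0.16563290892145832 0.17149103975673496 ((0.5437864065170288, 0.0629623532295227), (0.019312065094709396, 0.10895981639623642), 36.91218566894531)
side [0.5444 0.0654 0.1532]
```

View pics/c8.png

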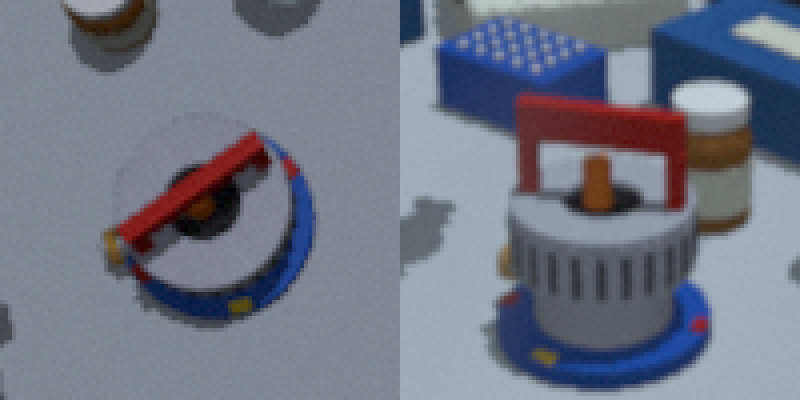

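The bar runs from (258,140) to (115,235) in the left half of the crop, pointing at the red marks. Its top is at about 0.171 m, so its middle is at about 0.157 m, level and centred. The gripper is clear.

```bash
python3 -c "
from bench import r
print(r.hand_in())"
```

```text
the job is handed in; nothing more can be done
None
```

The filter holder is reloaded and handed in at about 25 s: prefilter flat on the floor, charcoal seated on it, and the clamp ring turned about 71° to its stop at the red marks and released; the hand-in returned no verdict.

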